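# Demould a bracket and try it in the go gauge

## Robot

A 7-joint arm with a two-finger parallel gripper is mounted at the origin on the work surface. World frame = base frame: x ahead of the robot, y to its left, z up, the work surface at z = 0. Lengths are in m, angles in rad, forces in N, time in s.
With the tool pointing down it reaches from about 0.425 to 1.025 m from the base axis. Payload 3.6 kg.
Tool frame: the origin (TCP) lies at the very end of the fingers, on their centre line; the grasp point (between the pads) lies 19 mm behind it (ctrl.tcp_to_grasp is the distance from the TCP to the grasp point, in m); z points along the fingers, x is the direction in which the jaws open and shut, and the axes are right-handed (so a half turn about z gives the same grasp; the last joint's range is limited). The gripper opens to 85 mm and grips with 20 to 120 N. Pads are 22 mm wide; open, the fingers measure 114 mm over their backs; the gripper's body (76 mm by 85 mm) begins 54 mm behind the grasp point. The pads swing forward as they close: fully open they stand 13 mm farther back than shut.
Start: joints at [-0.093, 0.591, 0.048, 1.609, -0.033, 0.943, -0.034], TCP at [0.725, 0, 0.231] pointing down, gripper open.
Joint ranges: [-2.69, 2.69], [-0.47, 2.24], [-1.27, 1.36], [0.19, 2.51], [-1.53, 4.68], [0.08, 2.07], [-3.09, 3.09]. Speed limits (rad/s): [2.57, 2.57, 3.14, 3.14, 3.14, 3.14, 3.14].

## Interface

Orientations are given as a rotation vector (axis times angle).
In Python, from plant import ctrl, set_gripper, kin, get_image, finish_job, get_time, get_joint_pos, get_joint_vel, get_joint_efforts, get_position, get_tcp_rot, get_wrist_force, get_moment, get_grip_width gives the robot as it stands. Calls block until the motion is done:
- ctrl.move_pose(position, orientation): joint-space move of the TCP to a pose.
- ctrl.servo_line(position, frame=None, max_speed=0.15): straight line of the TCP; frame=None keeps the orientation; max_speed is the mean speed in m/s.
- ctrl.movej(angles): joint-space move.
- set_gripper(opening, strength=None): opening from 0.0 (shut) to 1.0 (fully open); strength is the grip in N (None keeps the last); returns when the fingers have stopped.
- ctrl.wait(seconds).
- kin.ik(position, orientation): joint angles nearest the present ones, or None.
- get_image(name): name is "scene" or "side" or "wrist"; returns a dict with "image" (384x512x3 uint8, red, green, blue), "fov_y" (degrees; the focal length in pixels is half the picture's height over the tangent of half this angle, whatever the lens; pixels are square), "cx", "cy" (the principal point, pixels), "dist_coeffs" ([k1, k2, p1, p2, k3] as OpenCV has them; the pictures are not rectified), "R" (3x3) and "t" (3): a world point X has camera coordinates R X + t; the wrist camera has in their place "hand_eye" (4x4, takes a point from camera to tool coordinates, whose origin is the TCP and whose axes are the tool frame's). Camera axes: x right, y down, z forward; pixel columns grow to the right and rows downward; lengths in m; the calibration is good to about 2 mm. A picture is of the moment at which its call begins: read the wrist's pose just before it. There is no depth.
A pose or a line that the arm cannot do raises ctrl.IKError and nothing moves.
- finish_job(): hands the job in, once; it reports no verdict.
Readings, each from a call of its own:
- get_time(): time.
- get_joint_pos(): joint angles.
- get_joint_vel(): joint speeds.
- get_joint_efforts(): joint torques, N m.
- get_position(): TCP position.
- get_tcp_rot(): TCP orientation.
- get_wrist_force(): force on the tool from outside, world axes, zero at the start.
- get_moment(): the same for the moment, N m.
- get_grip_width(): opening from 0.0 (shut) to 1.0 (fully open).
Only numpy, scipy, OpenCV 4.12 (cv2) and the standard library are available. Lean on these libraries where they do the work, as an engineer would, in place of code of your own. Each camera call takes 0.05 s, during which the arm holds its last target.

## Task

Slide the keeper plate of the aluminium mould all the way open, lift the cast angle bracket out of the cavity without tipping it over, and lay it flat in the go gauge. Push its foot gently under the bridge until you feel it come squarely home against the hidden stop, and leave it there. Then slide the keeper fully shut over the empty mould, without disturbing the things standing around.

Things in the scene. Friction and masses are not known exactly. Their poses are not given: they have to be found in the camera images.
- mould: Aluminium mould block 190 x 100 x 30 mm, fixed, left or right. Origin on the table under the cavity's centre, z up; the block spans x -65 to +125, y -50 to +50 mm. Two dark rails 8 mm wide, top 42 mm above the table, run along both long edges from x = 0 to +125; the keeper slides between them.
- cavity (a point): Centre of the mould cavity's floor, 10 mm above the table, axes as the mould's. Cavity 93 (x) x 53 (y) mm, 20 mm deep, its mouth flush with the block's face 30 mm above the table. The casting starts in it, foot down, web at the -x end, toe at the +x end under the keeper, about 1.5 mm play a side.
- keeper (a joint): Travel (m) of the keeper, a steel plate 55 (x) x 82 (y) x 8 mm on the mould's face (30 to 38 mm above the table). 0 = shut on its end stop, covering mould x +5 to +60 mm, the toe half of the cavity. It slides along the mould's +x to its other stop at 0.06, fully open. Starts 0 to 10 mm open. About 2 N friction; stays where left.
- keeper_tab (a point): Top centre of the keeper's upright tab, 69 mm above the table, at mould x = 25 mm + keeper travel, y = 0; axes as the mould's. Tab 10 mm thick (x), 40 mm wide (y), 31 mm high above the plate. Pinch it across its thickness to slide the keeper.
- casting: Black resin angle bracket, 70 to 150 g. Origin: centre of its underside, z up. Foot: plate 90 (x) x 50 (y) x 10 mm. Web: upright wall 12 mm thick, 50 mm wide (y), at x -45 to -33 mm, its top 50 mm above the underside; in the mould it stands 30 mm above the block's face. Pinch the web from above across its thickness, 39 mm to -x of the origin.
- casting_toe (a point): Lower edge of the casting's toe (the end of the foot away from the web), 45 mm to +x of the casting's origin, at the underside. Axes as the casting's.
- gauge: Steel go gauge, fixed, on the other side than the mould. Origin on the table, z up. Floor plate x -95 to +75, y -50 to +50 mm, top 8 mm up. Dark bridge on it, x +15 to +60, 90 mm wide, top 34 mm above the table; its opening faces -x, 60 mm wide, 16 mm high over the floor. The casting's foot goes in toe first along +x, its web stays outside.
- gauge_stop (a point): Foot of the gauge's flat rigid stop, hidden under the bridge 30 mm inside its mouth: gauge x = +45 mm, y = 0, on the floor plate's top (8 mm up). Axes as the gauge's. With the casting home its toe point meets this point and its axes agree with the gauge's.
- resin_bottle: Bystander: white bottle with black cap, 60 mm diameter, 130 mm high, beyond the work. Origin under its base.
- lens_jar: Bystander: small black jar, 52 mm diameter, 60 mm high, standing to the right. Origin under its base.
- camera: Bystander: grey box camera 80 x 80 x 65 mm with a short steel tube to its -x side, standing to the left. Origin under its centre.
Mind the look-alikes: they are no part of the job. What is shaped like the mould but green is not meant. Leave any blue look-alike of the casting alone.

How it is judged:
On the way, in this order (a step that is already met when the one before it is completed fails the run):
1. the keeper is slid fully open, the casting still in the cavity (value of joint keeper above 0.055 m and z of casting in the frame of mould below 0.02 m), for 0.1 s.
2. the casting is lifted clear of the mould (z of casting in the frame of mould above 0.036 m), for 0.1 s.
3. the casting lies flat in the gauge, toe home against the stop, let go (x of casting_toe in the frame of gauge_stop between -0.003 and 0.003 m and y of casting_toe in the frame of gauge_stop between -0.007 and 0.007 m and z of casting_toe in the frame of gauge_stop between -0.003 and 0.003 m and angle between casting's own z axis and vertical below 0.06 rad and angle between the x axis of casting and the x axis of gauge, either way round below 0.09 rad and contact force between the fingers and casting below 0.3 N), for 0.3 s.
4. the keeper is slid shut (value of joint keeper below 0.005 m), for 0.2 s.
At the end, for the whole second after the job is handed in: The casting lies at rest and released on the gauge floor, flat (within 0.06 rad and 3 mm in height), its toe within 3 mm of the stop, within 7 mm of the gauge's centre line and square to it within 0.09 rad; the keeper is shut to within 5 mm (all of step 3 and linear speed of casting below 0.01 m/s and value of joint keeper below 0.005 m); the robot touches nothing.
It fails at once if the casting is tipped by more than 0.6 rad (angle between casting's own z axis and vertical above 0.6 rad).
It fails at once if the casting is forced against the gauge with more than 60 N (contact force between casting and gauge above 60 N).
It fails at once if a bystander is moved by more than 30 mm or tipped (distance of any of resin_bottle, lens_jar, camera from where it was at the start of the episode above 0.03 m or angle between any of resin_bottle, lens_jar, camera's own z axis and vertical above 0.3 rad).
It also fails if it takes over 54 s, if anything falls off the work surface, if the arm or the gripper's body presses on something with over 40 N, if the wrist force passes 120 N, or if a joint passes its speed limit or range.

## Working session

There is one attempt and no reset: what is moved stays moved. The work goes in short steps, each a Python script; the robot and the scene stay as the last script left them, time stands still between calls to the robot, and variables do not carry over. Pictures are saved under pics/ and viewed, and the job is handed in when it is done.

```bash
ls; mkdir -p pics; python3 - <<'E'
from plant import *
import cv2
print(get_time(),get_position(),get_tcp_rot(),ctrl.tcp_to_grasp,get_wrist_force())
for n in ["scene","side","wrist"]:
    d=get_image(n); cv2.imwrite(f"pics/{n}0.png",d["image"][:,:,::-1])
    print(n,{k:v for k,v in d.items() if k!="image"})
E
```

```text
pics
0.0 [ 7.24148153e-01 -3.65150783e-07  2.30143020e-01] [ 3.14146411e+00  6.69452796e-05 -3.56490294e-03] 0.0187 [0.70753741 0.12266611 0.22710706]
scene {'fov_y': 56.10968316258103, 'cx': 254.04039749182084, 'cy': 190.7253680235218, 'dist_coeffs': array([-0.02850734,  0.        ,  0.        ,  0.        ,  0.        ]), 'R': array([[-0.72942768,  0.68403304,  0.00583602],
       [ 0.42493599,  0.45978884, -0.7797587 ],
       [-0.53606405, -0.56629764, -0.62605297]]), 't': array([ 0.39342995, -0.16917258,  1.26033671])}
side {'fov_y': 52.22752792388267, 'cx': 259.6314166198518, 'cy': 196.96438490043062, 'dist_coeffs': array([-0.11099944,  0.        ,  0.        ,  0.        ,  0.        ]), 'R': array([[ 0.99317826, -0.11581409,  0.0135663 ],
       [-0.06481605, -0.64502808, -0.76140505],
       [ 0.09693208,  0.75533163, -0.64813448]]), 't': array([-0.54802423,  0.10479343,  1.0241191 ])}
wrist {'fov_y': 65.57105811464926, 'cx': 255.82701330944155, 'cy': 189.24066466504843, 'dist_coeffs': array([-0.06369298,  0.        ,  0.        ,  0.        ,  0.        ]), 'hand_eye': array([[ 9.99999929e-01, -1.49877356e-04,  3.44883188e-04,
         7.23539383e-04],
       [ 5.56709596e-05,  9.66039086e-01,  2.58395977e-01,
        -6.53199462e-02],
       [-3.71898346e-04, -2.58395939e-01,  9.66039026e-01,
        -1.41857593e-01],
       [ 0.00000000e+00,  0.00000000e+00,  0.00000000e+00,
         1.00000000e+00]])}
```

View pics/scene0.png

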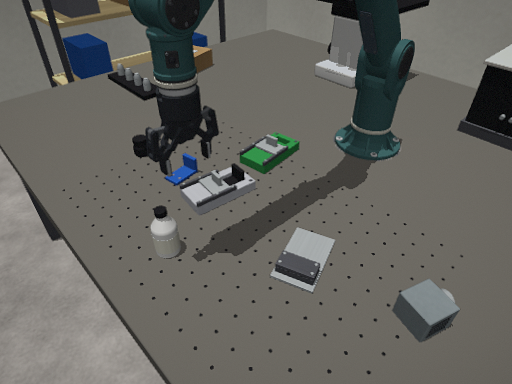

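View pics/side0.png

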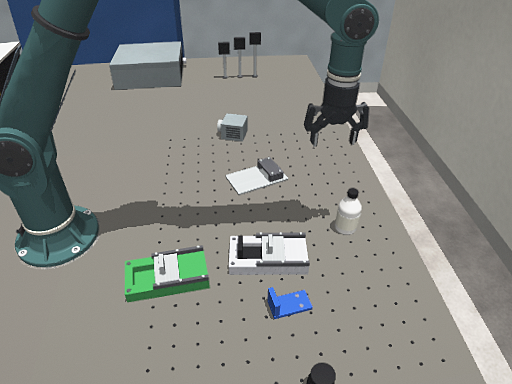

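View pics/wrist0.png

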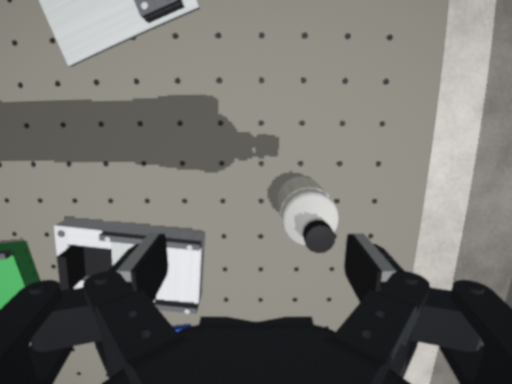

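The scene picture shows these candidates:
- **Mould:** grey at scene (218,187), side (269,254); green look-alike at scene (270,150), side (166,275).
- **Casting:** black web in the grey mould at scene (238,173), side (247,247); blue look-alike at scene (182,172), side (290,303).
- **Gauge:** pale plate with a dark bridge at scene (303,260), side (258,176).

By the description I choose the grey mould, the black web and the pale gauge. Next I crop close and measure.

```bash
cat > h.py <<'E'
import numpy as np, cv2
from scipy.spatial.transform import Rotation as Ro
def K(d):
    h=d["image"].shape[0]; f=h/2/np.tan(np.radians(d["fov_y"])/2)
    return np.array([[f,0,d["cx"]],[0,f,d["cy"]],[0,0,1.]])
def pose(d,pos=None,rv=None):
    """returns camera centre and cam->world rotation"""
    if "R" in d: return -d["R"].T@d["t"], d["R"].T
    T=d["hand_eye"]; Rt=Ro.from_rotvec(rv).as_matrix()
    return pos+Rt@T[:3,3], Rt@T[:3,:3]
def ray(d,uv,c):
    n=cv2.undistortPoints(np.array(uv,float).reshape(-1,1,2),K(d),d["dist_coeffs"]).reshape(-1,2)
    v=np.c_[n,np.ones(len(n))]@c[1].T
    return c[0],v
def plane(d,uv,z,c):
    o,v=ray(d,uv,c); return o+v*((z-o[2])/v[:,2])[:,None]
def proj(d,X,c):
    Rc=c[1].T; t=-Rc@c[0]
    return cv2.projectPoints(np.array(X,float).reshape(-1,1,3),cv2.Rodrigues(Rc)[0],t,K(d),d["dist_coeffs"])[0].reshape(-1,2)
def save(name,img,crop=None,s=1):
    if crop: x0,y0,x1,y1=crop; img=img[y0:y1,x0:x1]
    cv2.imwrite("pics/"+name,cv2.resize(img[:,:,::-1],None,fx=s,fy=s,interpolation=cv2.INTER_CUBIC))
E
python3 - <<'E'
from h import *
for n,c,s in [("scene",(140,120,360,300),3.3),("side",(210,150,330,290),4)]:
    im=cv2.imread(f"pics/{n}0.png")[:,:,::-1]; save(f"{n}0c.png",im,c,s)
# rough
import plant
d=plant.get_image("side"); c=pose(d)
print("mould rough",plane(d,[[230,232],[307,234],[308,273],[229,270]],.03,c))
print("gauge rough",plane(d,[[226,180],[266,162],[288,179],[238,193]],.008,c))
print(plane(d,[[320,378],[347,232],[233,138],[290,305],[166,290]],0.0,c))
E
```

```text
mould rough [[ 0.46776307 -0.05954009  0.03      ]
 [ 0.66370428 -0.08709332  0.03      ]
 [ 0.64009834 -0.21179389  0.03      ]
 [ 0.45796499 -0.18340013  0.03      ]]
gauge rough [[0.46913988 0.18691303 0.008     ]
 [0.60413515 0.26979516 0.008     ]
 [0.66043223 0.17302237 0.008     ]
 [0.50131068 0.12083504 0.008     ]]
[[ 6.18382610e-01 -4.48846259e-01  0.00000000e+00]
 [ 7.82329498e-01 -6.30361878e-02  1.11022302e-16]
 [ 5.06625047e-01  4.40729128e-01  0.00000000e+00]
 [ 5.88720264e-01 -2.74022568e-01  0.00000000e+00]
 [ 3.08567867e-01 -2.04222958e-01  0.00000000e+00]]
```

View pics/scene0c.png

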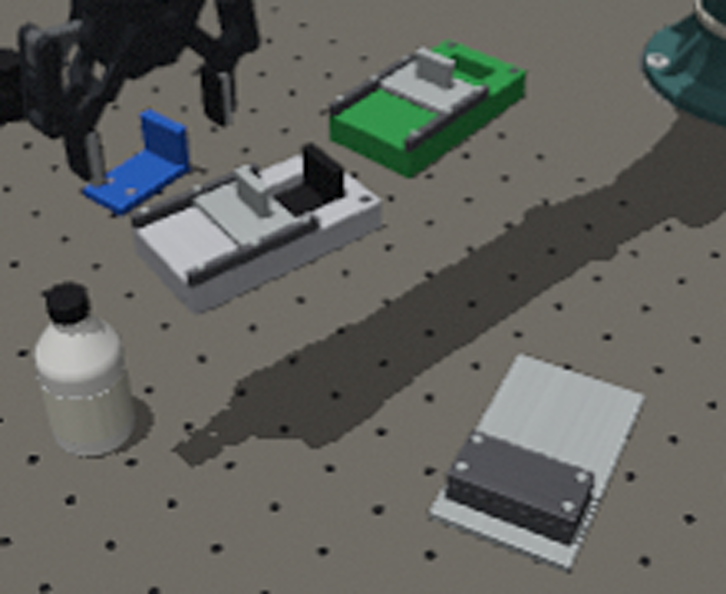

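View pics/side0c.png

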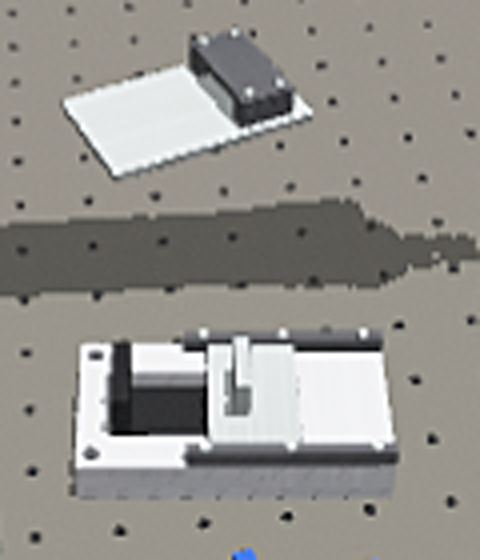

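Crops confirm it: the grey mould holds the black casting, with its web on the robot side and the keeper opening away from the robot. The gauge has its bridge on the far end. Now wrist views over each.

```bash
python3 - <<'E'
from plant import *
from h import *
import pickle
D={}
for n,p in [("g",[.56,.09,.25]),("m",[.555,-.2,.25])]:
    ctrl.move_pose(p,[np.pi,0,0]); 
    P,r=get_position(),get_tcp_rot(); d=get_image("wrist"); D[n]=(d,P,r)
    save(f"w1{n}.png",d["image"],None,1.5); print(n,P,r,get_time())
D["scene"]=get_image("scene"); D["side"]=get_image("side")
pickle.dump(D,open("D1.pkl","wb"))
E
```

```text
g [0.56171316 0.08933598 0.25051493] [ 3.14132180e+00 -1.40032150e-03  4.15140986e-03] 1.0333
m [ 0.55579307 -0.19830492  0.24973438] [-3.14024067e+00 -3.19110376e-03 -1.94221069e-04] 2.2
```

View pics/w1g.png

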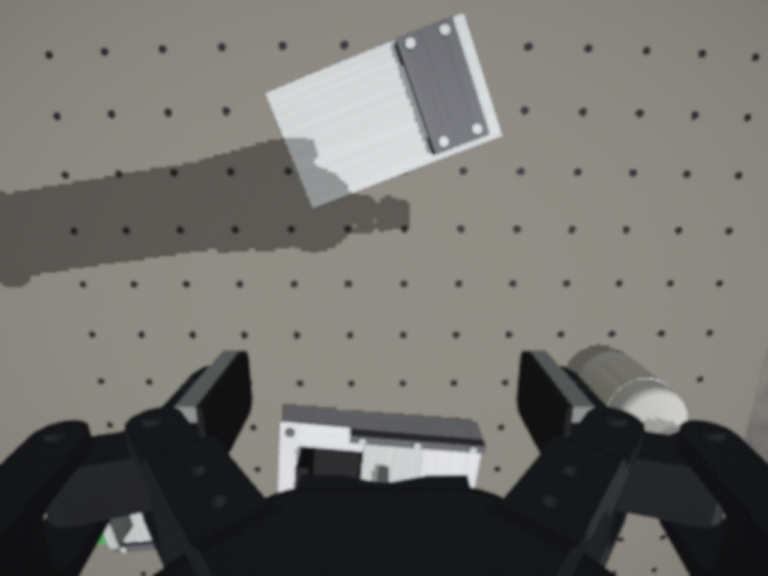

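View pics/w1m.png

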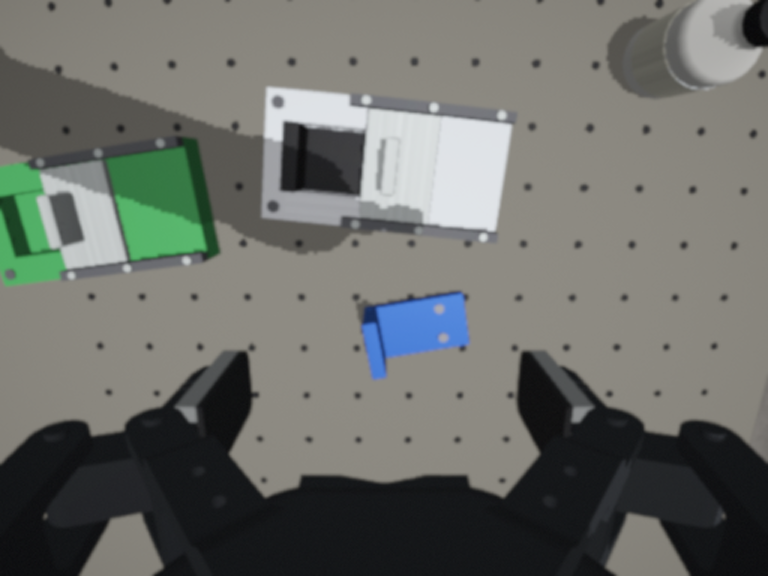

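```bash
python3 - <<'E'
from h import *
import pickle
D=pickle.load(open("D1.pkl","rb"))
save("w1g_c.png",D["g"][0]["image"],(170,0,345,145),4.5)
save("w1m_c.png",D["m"][0]["image"],(165,50,355,170),4.2)
E
```

```text
(no output)
```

View pics/w1g_c.png

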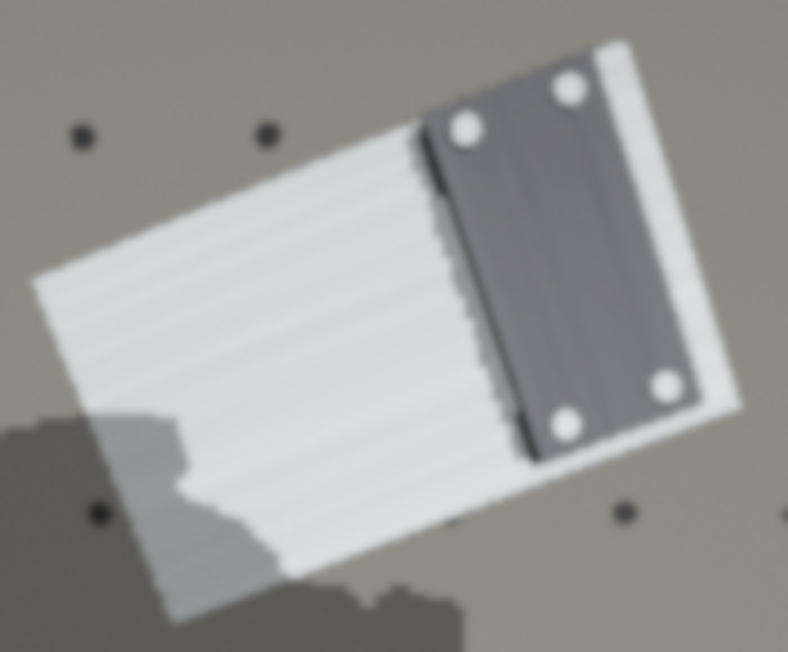

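View pics/w1m_c.png

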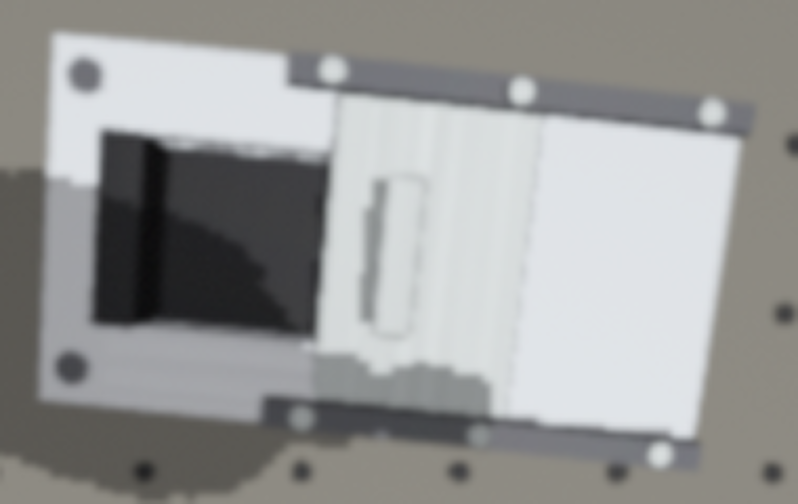

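```bash
cat >> h.py <<'E'
def rigid2(L,W):
    L=np.array(L,float)[:,:2];W=np.array(W)[:,:2]
    a=L-L.mean(0);b=W-W.mean(0)
    th=np.arctan2((a[:,0]*b[:,1]-a[:,1]*b[:,0]).sum(),(a*b).sum())
    R=np.array([[np.cos(th),-np.sin(th)],[np.sin(th),np.cos(th)]])
    t=W.mean(0)-R@L.mean(0); return th,t,(W-(L@R.T+t))
def uncrop(p,off,s): return (np.array(p,float)+.5)/s-.5+np.array(off)
E
python3 - <<'E'
from h import *
import pickle
np.set_printoptions(precision=4,suppress=True)
D=pickle.load(open("D1.pkl","rb"))
d,P,r=D["g"]; c=pose(d,P,r)
uv=uncrop([(33,280),(625,40),(742,408),(175,624)],(170,0),4.5)
W=plane(d,uv,.008,c); L=np.array([(-95,50),(75,50),(75,-50),(-95,-50)])/1e3
th,t,e=rigid2(L,W); print("gauge",th,t,e*1e3)
# bridge top corners 
uvb=uncrop([(428,118),(592,48),(703,402),(537,462)],(170,0),4.5)
Wb=plane(d,uvb,.034,c);Lb=np.array([(15,45),(60,45),(60,-45),(15,-45)])/1e3
th2,t2,e2=rigid2(Lb,Wb);print("bridge",th2,t2,e2*1e3)
d,P,r=D["m"]; c=pose(d,P,r)
f=lambda p:uncrop(p,(165,50),4.2)
W=np.r_[plane(d,f([(53,33),(38,402)]),.03,c),plane(d,f([(754,104),(698,468)]),.042,c)]
L=np.array([(-65,50),(-65,-50),(125,50),(125,-50)])/1e3
th,t,e=rigid2(L,W); print("mould",th,t,e*1e3)
R=np.array([[np.cos(th),-np.sin(th)],[np.sin(th),np.cos(th)]])
q=lambda p,z:(plane(d,f(p),z,c)[:,:2]-t)@R*1e3
print("tab",q([(388,176),(427,177),(410,338),(373,335)],.069))
print("web",q([(102,130),(146,137),(133,325),(93,322)],.06))
print("keeper",q([(338,93),(545,113),(510,418)],.038))
print("cavfloor-ish",q([(330,155),(313,335)],.03))
print("rail starts",q([(289,53),(263,422)],.042))
# cross-check mould & gauge origin via scene, side: project corners
for n in ["scene","side"]:
    dd=D[n]; cc=pose(dd)
    Lw=np.c_[L@R.T+t,[.03,.03,.042,.042]]
    im=dd["image"].copy()
    for p in proj(dd,Lw,cc): cv2.circle(im,tuple(np.int32(p.round())),1,(255,0,0),-1)
    th_,t_=rigid2(np.array([(-95,50),(75,50),(75,-50),(-95,-50)])/1e3,W)[:2] if 0 else (None,None)
    save(f"{n}1chk.png",im,(140,120,360,300) if n=="scene" else (200,140,340,300),3.3)
E
```

```text
gauge 0.36050221959838885 [0.5734 0.199 ] [[ 0.5752 -0.1039]
 [-0.652  -0.5467]
 [-0.3962 -0.0378]
 [ 0.473   0.6884]]
bridge 0.3489275497571764 [0.5727 0.1995] [[ 1.682  -1.2987]
 [-0.6814 -0.3806]
 [-0.4748  0.7394]
 [-0.5259  0.9399]]
mould -0.09598061559134222 [ 0.5263 -0.1304] [[ 0.4018  0.3885]
 [ 0.0068 -0.4588]
 [-0.3734 -0.7052]
 [-0.0352  0.7755]]
tab [[ 29.7521  19.1288]
 [ 39.3596  19.8416]
 [ 39.2168 -19.7033]
 [ 29.7939 -19.8749]]
web [[-43.3023  24.0885]
 [-32.0782  23.3802]
 [-32.8318 -23.8255]
 [-43.3261 -24.02  ]]
keeper [[ 14.3046  40.9717]
 [ 69.9835  41.4303]
 [ 70.5134 -41.0013]]
cavfloor-ish [[ 13.2212  25.441 ]
 [ 12.7489 -23.9421]]
rail starts [[  0.7706  49.2817]
 [  1.4335 -48.4049]]
```

View pics/side1chk.png

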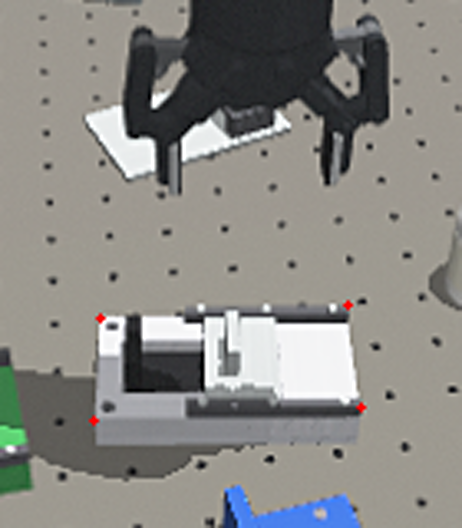

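Measurements agree with the given sizes: tab 9.6 x 39 mm, keeper 55.7 mm long, web top 11 mm, corner residuals under 1 mm. In the side view the red mould corners land on the block's corners, e.g. (100,318) and (361,407). The keeper is about 9.5 mm open. Now open it.

```bash
cat >> h.py <<'E'
MT=np.array([.5263,-.1304]); MY=-.096
GT=np.array([.5732,.1991]); GY=.357
def wp(T,Y,x,y,z):
    return np.array([T[0]+np.cos(Y)*x-np.sin(Y)*y,T[1]+np.sin(Y)*x+np.cos(Y)*y,z])
def lp(T,Y,p):
    q=np.array(p[:2])-T; return np.array([np.cos(Y)*q[0]+np.sin(Y)*q[1],-np.sin(Y)*q[0]+np.cos(Y)*q[1],p[2]])
def down(Y): return (Ro.from_euler("z",Y)*Ro.from_euler("x",np.pi)).as_rotvec()
E
python3 - <<'E'
from plant import *
from h import *
np.set_printoptions(precision=4,suppress=True)
o=down(MY)
set_gripper(.5,40)
ctrl.move_pose(wp(MT,MY,.0345,0,.13),o)
print("F0",get_wrist_force())
ctrl.servo_line(wp(MT,MY,.0345,0,.045),o,.12)
print(lp(MT,MY,get_position()),get_wrist_force(),get_time())
set_gripper(0,40); print("w",get_grip_width()*85,get_wrist_force())
ctrl.servo_line(wp(MT,MY,.083,0,.045),o,.06)
print(lp(MT,MY,get_position()),get_wrist_force(),get_time())
for k in range(5):
    x=.0843+k*.001
    ctrl.servo_line(wp(MT,MY,x,0,.045),o,.02)
    F=get_wrist_force(); fx=F[0]*np.cos(MY)+F[1]*np.sin(MY); print(x,lp(MT,MY,get_position()),fx)
    if fx<-15: break
save("s2.png",get_image("side")["image"],(200,140,340,300),3.3); print(get_time())
E
```

```text
F0 [0.2171 0.1594 2.1062]
[ 0.0352 -0.0004  0.0457] [-0.391   0.5407  0.3865] 4.2583
w 9.084693921609341 [-0.3627 -0.0088  7.0389]
[ 0.0838 -0.0002  0.0459] [-0.0974 -0.1008  4.2941] 5.6083
0.0843 [ 0.0845 -0.0002  0.0459] -1.107382520688027
0.0853 [ 0.0846 -0.0002  0.0458] -2.4918560372756104
0.0863 [ 0.0846 -0.0002  0.0458] -4.330960113987993
0.0873 [ 0.0846 -0.0002  0.0458] -6.214627623781558
0.0883 [ 0.0846 -0.0002  0.0458] -7.212620905577764
6.9083
```

View pics/s2.png

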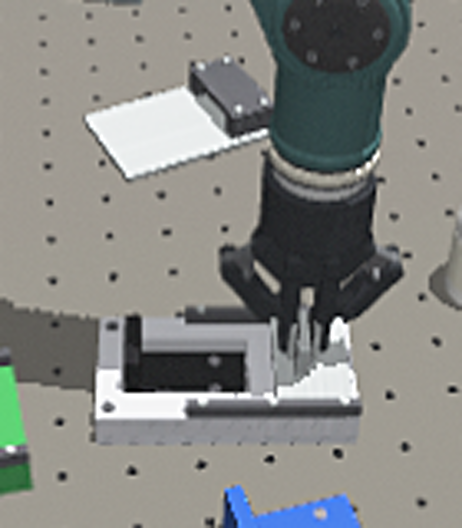

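The keeper is against its open stop: TCP stuck at 84.6 mm while force rose. The picture shows the cavity clear at (190,370) and the casting still in. Next I pinch the web and lift.

```bash
python3 - <<'E'
from plant import *
from h import *
np.set_printoptions(precision=4,suppress=True)
o=down(MY)
ctrl.servo_line(wp(MT,MY,.0846,0,.045),o,.05)
set_gripper(.35)
ctrl.servo_line(wp(MT,MY,.0846,0,.11),o,.2)
ctrl.move_pose(wp(MT,MY,-.0378,0,.11),o)
d=get_image("side"); save("s3.png",d["image"],(200,140,340,300),3.3)
ctrl.servo_line(wp(MT,MY,-.0378,0,.035),o,.1)
print(lp(MT,MY,get_position()),get_wrist_force(),get_time())
set_gripper(0,60); print("w",get_grip_width()*85,get_wrist_force())
F0=get_wrist_force();M0=get_moment()
ctrl.servo_line(wp(MT,MY,-.0378,0,.05),o,.05); print(get_wrist_force()-F0,get_moment()-M0)
ctrl.servo_line(wp(MT,MY,-.0378,0,.13),o,.1)
print(lp(MT,MY,get_position()),get_wrist_force(),"w",get_grip_width()*85,get_time())
for n in ["side","scene"]: save(n+"4.png",get_image(n)["image"],(150,60,350,260) if n=="scene" else (180,100,340,300),3)
E
```

```text
[-0.0374 -0.0001  0.0352] [ 0.2252 -0.246  -0.7573] 9.475
w 10.721776676507833 [-1.6437 -0.4178  6.2013]
[ 0.6347  0.0546 -7.2705] [-0.022  -0.1662  0.0082]
[-0.0382  0.0001  0.1296] [-0.2747  0.1034 -1.3681] w 10.778851423372352 11.175
```

View pics/side4.png

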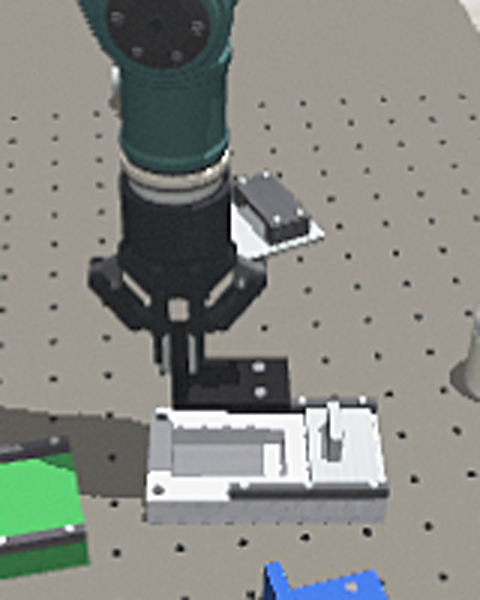

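View pics/scene4.png

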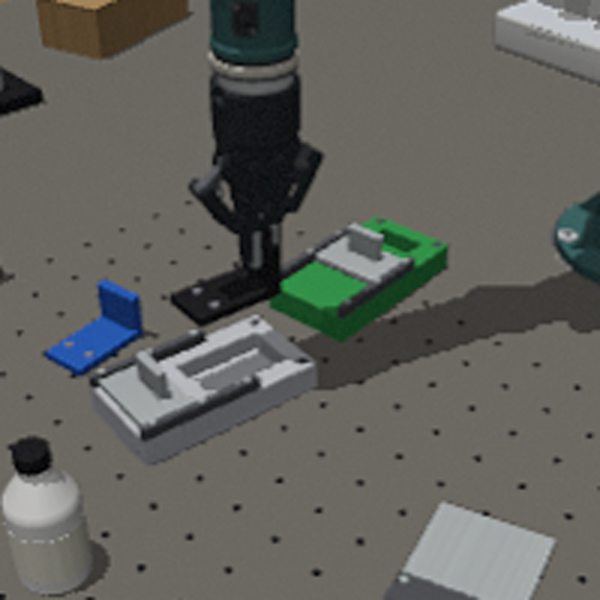

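The casting is out and level: foot at side crop (240,385), scene crop (225,290). Weight change is about 1.4 N. Next I carry it to the gauge, touch the floor outside the mouth, and check.

```bash
python3 - <<'E'
from plant import *
from h import *
np.set_printoptions(precision=4,suppress=True)
o=down(GY)
ctrl.servo_line(wp(GT,GY,-.082,0,.13),o,.2)
ctrl.servo_line(wp(GT,GY,-.082,0,.045),o,.1)
F0=get_wrist_force(); print(lp(GT,GY,get_position()),F0,get_time())
for z in np.arange(.038,.028,-.001):
    ctrl.servo_line(wp(GT,GY,-.082,0,z),o,.03); F=get_wrist_force()
    print(z,lp(GT,GY,get_position()),F-F0)
    if F[2]-F0[2]>3: break
print(get_moment(),get_time())
for n in ["side","scene","wrist"]: 
    d=get_image(n);save(n+"5.png",d["image"],{"scene":(240,180,400,310),"side":(200,100,320,210),"wrist":None}[n],1.5 if n=="wrist" else 4.5)
print(get_position(),get_tcp_rot(),get_time())
E
```

```text
[-0.0816 -0.      0.0454] [-0.6261 -0.3236 -0.9227] 13.9083
0.038 [-0.0821  0.      0.038 ] [ 0.6749 -0.2256  0.0983]
0.037 [-0.082 -0.     0.037] [1.185  0.346  0.2587]
0.036 [-0.082  0.     0.036] [ 1.2692  0.9931 -0.0546]
0.034999999999999996 [-0.082  -0.      0.0349] [ 0.1282  0.3492 -0.7866]
0.033999999999999996 [-0.082   0.      0.0339] [0.1834 0.2399 0.3511]
0.032999999999999995 [-0.082  -0.      0.0338] [-0.2109  0.3938  7.9206]
[-0.0726  0.3183  0.0028] 15.5417
[0.4964 0.1704 0.0338] [-3.0916 -0.5578 -0.0004] 15.6917
```

View pics/side5.png

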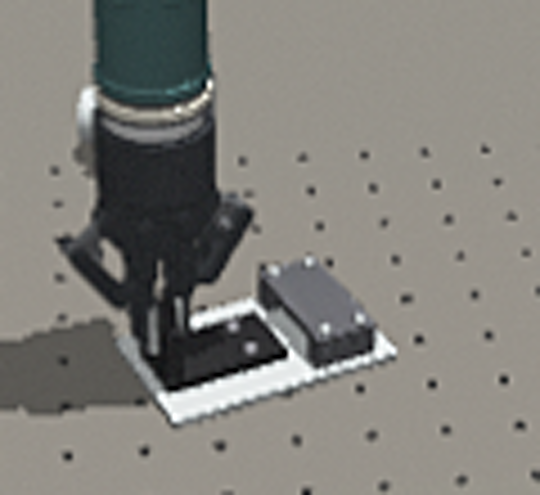

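View pics/scene5.png

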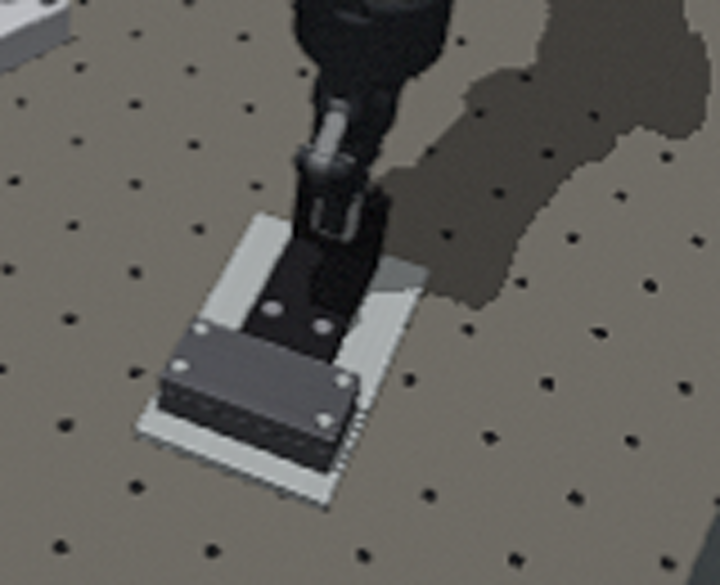

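View pics/wrist5.png

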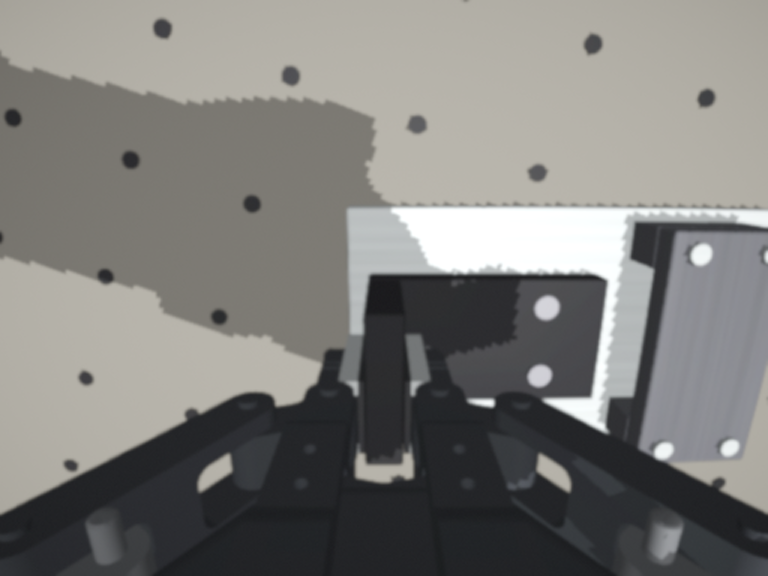

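The casting sits flat on the gauge floor, foot edge (row 280) parallel to the plate edge (row 208), toe at about x 605, just short of the mouth. I check the lateral offset numerically, then push with force feel.

```bash
python3 - <<'E'
from plant import *
from h import *
np.set_printoptions(precision=4,suppress=True)
P,r=get_position(),get_tcp_rot(); d=get_image("wrist"); c=pose(d,P,r)
g=lambda uv,z:lp(GT,GY,plane(d,[uncrop(uv,(0,0),1.5)],z,c)[0])
print("foot y+ edge",g((420,279),.018),g((600,281),.018),"toe y-",g((593,397),.018),"plate",g((360,208),.008),g((600,207),.008))
o=down(GY); ex=np.array([np.cos(GY),np.sin(GY),0])
ctrl.servo_line(wp(GT,GY,-.082,0,.035),o,.03)
ctrl.servo_line(wp(GT,GY,-.055,0,.035),o,.04)
F0=get_wrist_force(); print(lp(GT,GY,get_position()),F0,get_time())
hit=None
for x in np.arange(-.052,-.030,.0015):
    ctrl.servo_line(wp(GT,GY,x,0,.035),o,.03); F=get_wrist_force()
    p=lp(GT,GY,get_position()); print(round(x,4),p,(F-F0)@ex,(F-F0)[2])
    if (F-F0)@ex<-5: break
print(get_time(),get_moment())
E
```

```text
foot y+ edge [-0.0681  0.0248  0.018 ] [-0.0013  0.024   0.018 ] toe y- [ 0.0023 -0.0239  0.018 ] plate [-0.0901  0.0495  0.008 ] [0.0003 0.0503 0.008 ]
[-0.0554 -0.      0.0349] [-0.216   0.2512 -0.5642] 16.8167
-0.052 [-0.0518 -0.      0.0351] 0.6080382943409642 -0.5034045380488193
-0.0505 [-0.0504  0.      0.035 ] -0.3736186061625106 0.22334803461296548
-0.049 [-0.0488  0.      0.035 ] -0.39282118682129297 -0.6643885750755122
-0.0475 [-0.0473 -0.      0.035 ] 0.5344491312898175 -1.555834115103933
-0.046 [-0.0458  0.      0.035 ] -0.31869110475218054 -0.602681230019989
-0.0445 [-0.0443  0.      0.035 ] 0.3563822537355487 -0.41311474665785053
-0.043 [-0.0428  0.      0.035 ] 0.3261307350223527 -0.04934748766913677
-0.0415 [-0.0413  0.      0.035 ] -0.3473600735489434 -0.9344975626667792
-0.04 [-0.0399 -0.      0.035 ] -0.5892205436544988 0.28610251460537983
-0.0385 [-0.0398 -0.0001  0.0348] -2.1622180384797067 0.977793836724367
-0.037 [-0.0397 -0.0001  0.0346] -4.465102531318995 1.5027883565470612
-0.0355 [-0.0396 -0.0002  0.0344] -6.329134248702291 3.212032726128417
19.8167 [-0.4593  1.313   0.1445]
```

Contact with the stop is at TCP x = -39.7 mm (expected -39). It stayed square, rising to 6 N. Now ease off to a light push, lower to the floor, let go, and look.

```bash
python3 - <<'E'
from plant import *
from h import *
import pickle
np.set_printoptions(precision=4,suppress=True)
o=down(GY)
ctrl.servo_line(wp(GT,GY,-.0385,0,.035),o,.03)
ctrl.servo_line(wp(GT,GY,-.0385,0,.0335),o,.03)
print(lp(GT,GY,get_position()),get_wrist_force())
set_gripper(.35,20); p=lp(GT,GY,get_position()); print(p,get_grip_width()*85,get_wrist_force())
ctrl.servo_line(wp(GT,GY,p[0],0,.14),o,.12)
# back off for a wrist look: camera sits at tool -y, looks ahead
ctrl.move_pose(wp(GT,GY,-.02,-.10,.20),o)
P,r=get_position(),get_tcp_rot(); d=get_image("wrist"); s=get_image("side"); sc=get_image("scene")
pickle.dump((d,P,r,s,sc),open("D6.pkl","wb"))
save("w6.png",d["image"],None,1.5); save("s6.png",s["image"],(200,100,320,210),4.5); save("sc6.png",sc["image"],(240,180,400,310),4.5)
print(get_time())
E
```

```text
[-0.0398 -0.0001  0.0338] [-5.9557 -1.2501  5.7782]
[-0.0365  0.0001  0.0339] 29.983772088754833 [-0.0695  0.8018  0.3515]
22.375
```

View pics/w6.png

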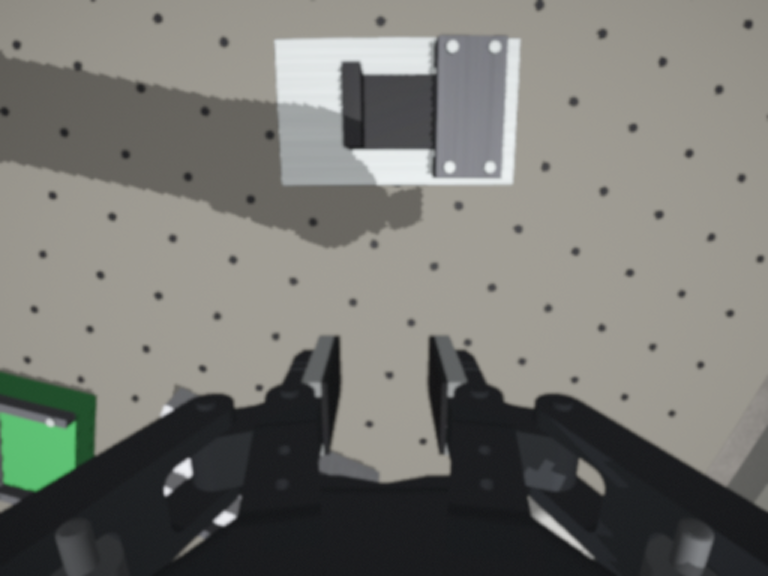

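View pics/s6.png

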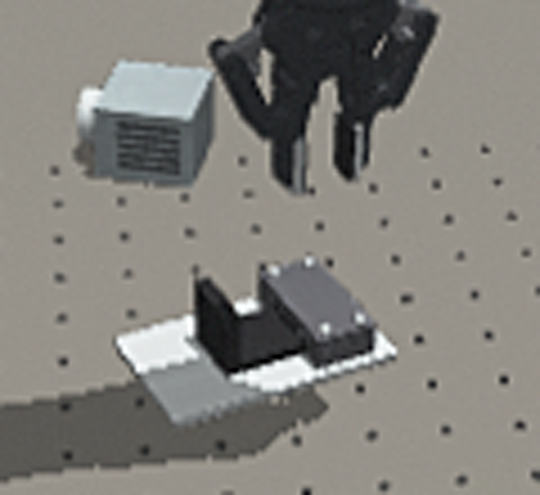

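```bash
python3 - <<'E'
from h import *
import pickle
np.set_printoptions(precision=4,suppress=True)
d,P,r,s,sc=pickle.load(open("D6.pkl","rb")); c=pose(d,P,r)
save("w6c.png",d["image"],(175,15,355,135),4.4)
E
```

```text
(no output)
```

View pics/w6c.png

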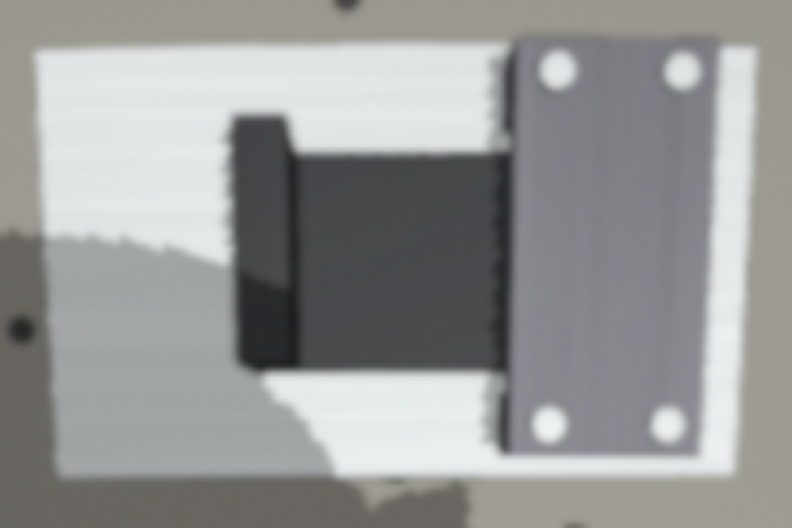

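```bash
python3 - <<'E'
from h import *
import pickle
np.set_printoptions(precision=2,suppress=True)
d,P,r,s,sc=pickle.load(open("D6.pkl","rb")); c=pose(d,P,r)
f=lambda p:uncrop(p,(175,15),4.4)
L=np.array([(-95,50),(75,50),(75,-50),(-95,-50)])/1e3
T,t,e=rigid2(L,plane(d,f([(35,48),(757,45),(735,474),(58,478)]),.008,c)); print(T,t*1e3,e*1e3)
q=lambda p,z:np.array([lp(t,T,w) for w in plane(d,f(p),z,c)])*1e3
print("webtop (x -45..-33 + cx)",q([(233,115),(287,115),(290,361),(238,361)],.058))
print("foot edges",q([(299,153),(500,153),(500,370),(299,369)],.018))
print("bridge",q([(515,38),(720,38),(700,455),(508,453)],.034))
E
```

```text
0.3611392213040283 [573.16 199.42] [[ 0.27 -0.04]
 [-0.2  -0.32]
 [-0.31  0.09]
 [ 0.24  0.27]]
webtop (x -45..-33 + cx) [[-44.26  23.64  58.  ]
 [-33.43  23.52  58.  ]
 [-33.64 -24.37  58.  ]
 [-44.46 -24.27  58.  ]]
foot edges [[-32.75  23.7   18.  ]
 [ 13.47  23.48  18.  ]
 [ 14.25 -25.03  18.  ]
 [-33.51 -24.55  18.  ]]
bridge [[ 14.75  44.03  34.  ]
 [ 59.19  44.37  34.  ]
 [ 59.   -44.47  34.  ]
 [ 14.73 -43.98  34.  ]]
```

The casting is home: web centre at gauge x = -39.0 mm (ideal -39), y about -0.4 mm, square to under 0.01 rad, bridge undisturbed. Now I shut the keeper.

```bash
python3 - <<'E'
from plant import *
from h import *
import pickle
np.set_printoptions(precision=4,suppress=True)
o=down(MY); ex=np.array([np.cos(MY),np.sin(MY),0])
set_gripper(.4,40)
ctrl.move_pose(wp(MT,MY,.0846,0,.13),o)
ctrl.servo_line(wp(MT,MY,.0846,0,.045),o,.1)
set_gripper(0,40); print("w",get_grip_width()*85,get_wrist_force())
F0=get_wrist_force()
ctrl.servo_line(wp(MT,MY,.028,0,.045),o,.06)
for x in np.arange(.0265,.017,-.0015):
    ctrl.servo_line(wp(MT,MY,x,0,.045),o,.03); F=get_wrist_force()
    print(x,lp(MT,MY,get_position()),(F-F0)@ex)
    if (F-F0)@ex>8: break
print(get_time())
ctrl.servo_line(wp(MT,MY,.0246,0,.045),o,.03)
set_gripper(.4); 
ctrl.servo_line(wp(MT,MY,lp(MT,MY,get_position())[0],0,.14),o,.12)
ctrl.move_pose(np.array([.53,-.24,.25]),down(0))
P,r=get_position(),get_tcp_rot(); d=get_image("wrist"); s=get_image("side"); sc=get_image("scene")
pickle.dump((d,P,r,s,sc),open("D7.pkl","wb"))
save("w7.png",d["image"],None,1.5); save("s7.png",s["image"],None,1.5); save("sc7.png",sc["image"],None,1.5)
print(get_time(),get_wrist_force())
E
```

```text
w 8.849679327757856 [-2.3508 -0.1402  5.4831]
0.0265 [0.0267 0.0001 0.0458] 3.3697199300679084
0.024999999999999998 [0.0253 0.0001 0.0458] 3.5164458432029377
0.023499999999999997 [0.0246 0.0001 0.0459] 4.540929567886277
0.021999999999999995 [0.0245 0.0001 0.0459] 8.200682911677026
27.0
29.3667 [ 0.6241 -0.4765 -0.6017]
```

View pics/w7.png

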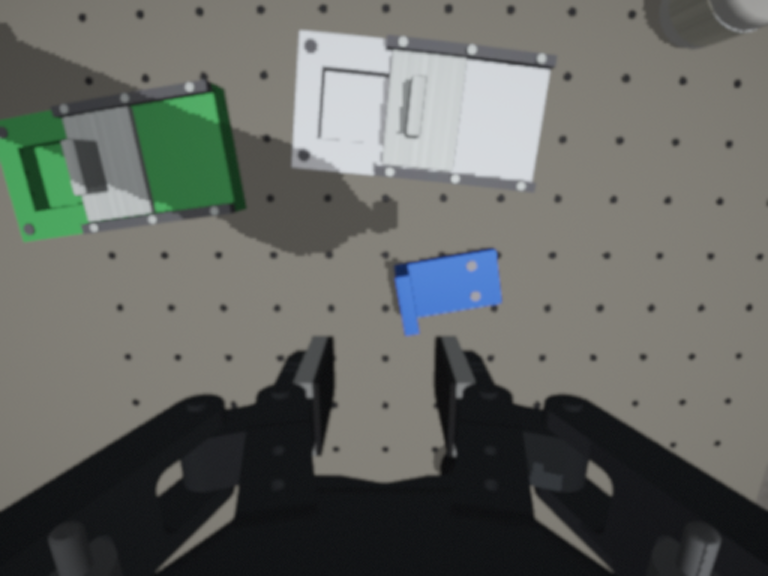

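View pics/s7.png

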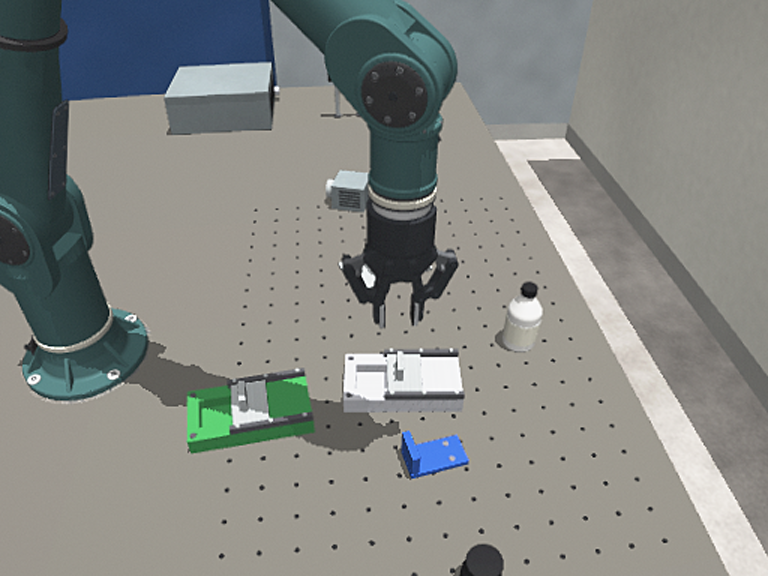

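View pics/sc7.png

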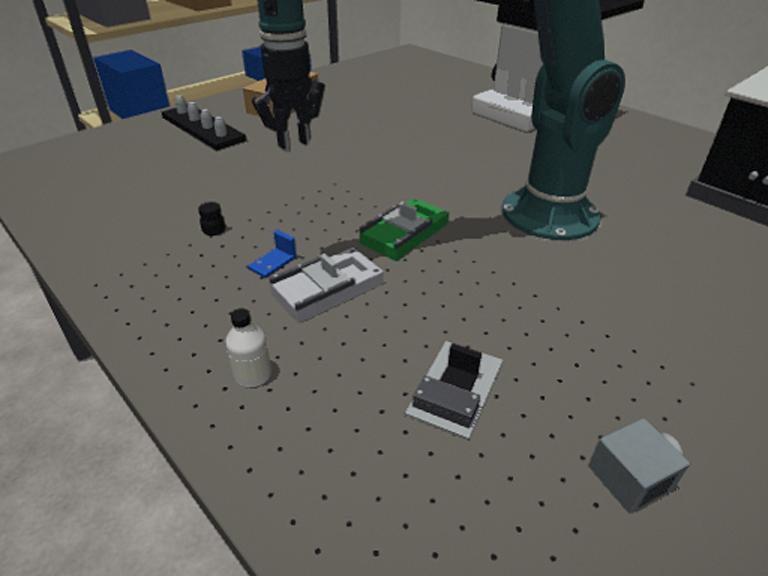

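```bash
python3 - <<'E'
from h import *
import pickle
d,P,r,s,sc=pickle.load(open("D7.pkl","rb")); c=pose(d,P,r)
for p in [(408,76),(427,78),(421,137),(405,135)]: print((lp(MT,MY,plane(d,[uncrop(p,(0,0),1.5)],.069,c)[0])*1e3).round(1))
E
```

```text
[18.  18.1 69. ]
[30.9 18.1 69. ]
[ 31.2 -20.4  69. ]
[ 20.1 -20.2  69. ]
```

The scene shows the casting lying in the gauge (455,375), the keeper shut (325,268), and bottle, jar and camera all where they stood. The tab centre is at mould x of about 25 mm. I hand in.

```bash
python3 - <<'E'
from plant import *
finish_job(); print(get_time())
E
```

```text
the job is handed in; nothing more can be done
the job is handed in; nothing more can be done
```

The job is handed in, with the clock at 29.4 s at my last reading. `finish_job()` gives no verdict, so what follows is from my own checks.

**What I did:** I slid the keeper to its open stop and lifted the black casting out by its web, keeping it level. I set it on the gauge floor outside the bridge, then pushed it in until it met the stop, with about 6 N at most. I lowered it, let go, slid the keeper shut against its stop, and moved the arm clear.

**Last checks:**
- **Casting:** a wrist picture after release puts the web centre at gauge x -39.0 mm, where -39 mm is home. It sits about 0.4 mm off the centre line and square to within about 0.01 rad. I measured this before shutting the keeper; afterwards I only saw it in the scene picture, still in place.
- **Keeper:** the two stops I felt are 60.1 mm apart, which matches the full travel. A coarse reading of the tab puts it at about 25 mm, which is shut. That reading gave the tab as 11–13 mm thick instead of 10 mm.
- **Bystanders:** the bottle, jar and camera look unmoved in the pictures; I did not measure them.

**Disagreements:** I felt the gauge stop 0.7 mm before the expected spot. The first bridge and plate readings of the gauge's angle differed by about 0.012 rad. Both are within tolerance.

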